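# Slacken the drive of a vial rotator and hold back its idler arm

## Task

The bench vial rotator has its cover off and is to be given a new drive belt. First wind the handwheel clockwise (seen from above) by its crank grip until the motor carriage touches its stop block; then push the sprung idler arm back by its paddle with the fingers until the pawl clicks in behind the catch pin, and about a centimetre farther so that you and not the pawl are carrying the spring. Finish while holding the arm back like that, do not let go, leave the carriage at its stop, and disturb nothing else on the bench.

Things in the scene. Friction and masses are not known exactly. Their poses are not given: they have to be found in the camera images.
- machine: Grey base plate 270 (x) x 400 (y) x 15 mm, fixed. Origin: centre of underside; x points away from the robot, y left, yaw within 0.3 rad. Along it from -y to +y: handwheel on gearbox, carriage with pulley, stop block, vial carousel (92 mm across, top 102 mm up); on the +x side the idler arm and pawl. But for carousel, crank grip, paddle and wheel hub, nothing on it is above 64 mm over the bench.
- wheel_centre (a point): Point on the handwheel's upright axis, 88 mm above the bench, level with the middle of the crank grip. The wheel is a disc 116 mm across, rim top 62 mm above the bench, hub top 69 mm.
- crank_grip (a point): Centre of the crank grip: an upright black cylinder standing on the wheel 45 mm from its axis, 18 mm in diameter, 46 mm high (65 to 111 mm above the bench). It spins freely on its pin, so a gripper holding it need not turn with the wheel. Turning the wheel takes about 2 N at the grip.
- handwheel (a joint): Angle of the handwheel, rad, growing clockwise seen from above; at 10.5 the carriage is on the stop and the wheel turns no farther. It starts between 0.5 and 6.5 and stays where it is left.
- carriage (a joint): Travel of the carriage along the machine's +y, m: 3.18 mm per rad of the wheel. At 0.0334 the carriage (60 x 60 mm, 24 mm high) touches the stop block.
- carriage_face (a point): Middle of the carriage's face that meets the stop, near its top, 37 mm above the bench.
- stop_face (a point): Middle of the stop block's face (56 mm wide, block top 52 mm above the bench) that the carriage meets, 37 mm above the bench.
- idler_pivot (a point): Point on the upright pivot axis of the idler arm, 85 mm above the bench, level with point paddle (a fixed point of the machine). The arm lies 29 to 41 mm above the bench and carries a black idler roller, top 62 mm above the bench, 75 mm from the pivot.
- paddle (a point): In the arm's paddle, an upright aluminium plate 36 mm wide (along the arm), 8 mm thick, top 105 mm above the bench; the point is mid-plate, 85 mm above the bench, 130 mm from the pivot axis. The arm runs from the pivot to about the machine's -y. Push the paddle's near flat face away from the robot (about the machine's +x), along an arc about the pivot.
- idler_arm (a joint): Angle of the idler arm, rad: 0 at rest, growing as the paddle is pushed back (counter-clockwise from above), limit 0.6. Its spring resists with 3.5 N at the paddle at rest, 8 N at the limit, and some 2 N more while the pawl is lifted. The pawl drops (click) at about 0.33; let go, the arm rests on the pawl near 0.32. Held clear of the pawl means more than 0.36.
- pawl (a joint): Angle of the pawl, a dark steel hooked lever 60 mm long beside the arm's tail, sprung shut, rad: 0 when down, about 0.1 when lifted by the catch pin on the arm's tail, back to 0 after the click. It need not be touched.
- pawl_nose (a point): Top of the pawl's hook, 52 mm above the bench.
- clamp_nut_mid (a point): a loose brass clamp nut, 26 mm across, 24 mm high, standing on the base plate near its edge nearest the robot; the point is at its centre. To be left alone.
- spare_pulley_mid (a point): a loose spare aluminium pulley, 36 mm across, 14 mm high, lying on the base plate; the point is at its centre. To be left alone.
- beaker_mid (a point): a loose glass beaker, 56 mm across, 55 mm high, standing beside the machine's handwheel end; the point is at its centre. To be left alone.
- reagent_mid (a point): a loose white jar with a cap, 80 mm across, 150 mm high; the point is at its centre. To be left alone.
- amber_mid (a point): a loose amber bottle, 58 mm across, 130 mm high; the point is at its centre. To be left alone.
- canister_mid (a point): a loose steel canister, 52 mm across, 53 mm high; the point is at its centre. To be left alone.
- carton_mid (a point): a loose cardboard carton, 110 x 70 x 60 mm; the point is at its centre. To be left alone.

How it is judged:
On the way, in this order (a step that is already met when the one before it is completed fails the run):
1. the carriage touches its stop block (within 1.5 mm) (value of joint carriage above 0.0319 m and value of joint idler_arm below 0.2 rad), for 0.2 s.
2. the idler arm is past the click and the pawl has dropped behind the pin (value of joint idler_arm above 0.36 rad and value of joint pawl below 0.04 rad), for 0.2 s.
At the end, for the whole second after the job is handed in: The carriage is within 1.5 mm of its stop; the idler arm is held still beyond the click (more than 0.36 rad) with the pawl down and bearing nothing, the fingers pressing on the arm with more than 2 N (all of step 2 and value of joint carriage above 0.0319 m and contact force between the fingers and idler_arm above 2 N and contact force between pawl and idler_arm below 1 N and velocity of joint idler_arm between -0.05 and 0.05 rad/s); the arm keeps its last pose, push and grip.
It fails at once if a loose thing lying about is moved by more than 30 mm (distance of any of clamp_nut_mid, spare_pulley_mid, beaker_mid, reagent_mid, amber_mid, canister_mid, carton_mid from where it was at the start of the episode above 0.03 m).
It also fails if it takes over 67 s, if anything falls off the work surface, if the arm or the gripper's body presses on something with over 40 N, if the wrist force passes 120 N, or if a joint passes its speed limit or range.

## Robot

A 7-joint arm with a two-finger parallel gripper is mounted at the origin on the work surface. World frame = base frame: x ahead of the robot, y to its left, z up, the work surface at z = 0. Lengths are in m, angles in rad, forces in N, time in s.
With the tool pointing down it reaches from about 0.425 to 0.925 m from the base axis. Payload 6.8 kg.
Tool frame: the origin (TCP) lies midway between the tips of the shut fingers; the grasp point (between the pads) lies r.hold_point_z behind it (r.hold_point_z is the distance from the TCP to the grasp point, in m); z points along the fingers, y is the line along which they close (so a half turn about z gives the same grasp; the last joint's range is limited). The gripper opens to 85 mm and grips with 20 to 120 N. Pads are 22 mm wide; open, the fingers measure 114 mm over their backs; the gripper's body (76 mm by 85 mm) begins 54 mm behind the grasp point. The pads swing forward as they close: fully open they stand 13 mm farther back than shut.
Start: joints at [-1.342, 0.477, 0.022, 1.555, -0.011, 1.109, -0.083], TCP at [0.223, 0.637, 0.231] pointing down, gripper open.
Joint ranges: [-2.96, 2.96], [-0.34, 2.1], [-1.41, 1.46], [0.24, 2.44], [-1.37, 4.51], [0.17, 1.92], [-2.96, 2.96]. Speed limits (rad/s): [2.39, 2.39, 3.14, 3.14, 3.14, 3.14, 3.14].

## Interface

Orientations are given as a unit quaternion [w, x, y, z].
In Python, from workcell import r gives the robot as it stands.
- The arm moves only by the shell command python3 -m pendant 'ROWS' [FORCE]. ROWS is text: rows parted by semicolons, each of 7 numbers parted by spaces: the gripper's target within -1 to 1 (fully open at 1, half-way at 0, shut at -1), then the shift along the world's x, y, z in m, then the turn, a rotation vector about the world's x, y, z in degrees. A call has 1 to 20 rows; each row is the pose to reach, as a shift and turn from the pose commanded when the call began; what a row does not reach only later rows make up. A row lasts 1/8 s, in which the tool goes at most 62.5 mm and 10.7 degrees, less where a joint would pass 70% of its speed; a pose out of reach is approached as far as the arm can. A call with a gripper value outside its range is refused whole. The fingers move at their own pace and stop on an object; FORCE is the grip in N (left out, the last holds). Time passes only in rows, so rows that repeat a pose let the fingers close. It gives the time, the measured TCP pose, the force, the opening and the grip force at its end, in the units of the state.
- r.state(): the state, without advancing time (a new reading comes with each control period).
- r.capture(name): name is "scene" or "top"; returns a dict with "frame" (400x640x3 uint8, blue, green, red), "K" (3x3 intrinsics, pixels), "k1" (the pictures are not rectified: a ray, as slopes to the right and down, at radius r is drawn at 1 + k1 r^2 times it, then the intrinsics apply), "pose" (4x4, takes a point from camera to world coordinates). Camera axes: x right, y down, z forward; pixel columns grow to the right and rows downward; lengths in m; the calibration is good to about 2 mm. A picture is of the moment at which its call begins. There is no depth.
- r.close_job(): hands the job in; it is judged then, once.
The state is a dict: "clock": time; "q": joint angles; "qvel": joint speeds; "joint_efforts": joint torques, N m; "ee_pos": TCP position; "tool_rot": TCP orientation; "force": force on the tool from outside, world axes, zero at the start; "wrist_torque": the same for the moment, N m; "finger_gap": opening from 0.0 (shut) to 1.0 (fully open); "grip_force": force on a finger pad.
Only numpy, scipy, OpenCV 4.12 (cv2) and the standard library are available. Lean on these libraries where they do the work, as an engineer would, in place of code of your own. Each camera call takes 0.05 s, during which the arm holds its last target. There are 200 camera calls.

## Working session

There is one attempt and no reset: what is moved stays moved. The work goes in short steps, Python scripts to look and compute and a shell command to move; the robot and the scene stay as the last step left them, time stands still between calls to the robot, and variables do not carry over. Pictures are saved under pics/ and viewed, at most 10 in all, crops included, and the job is handed in when it is done.

```bash
mkdir -p pics
cat > h.py <<'E'
import numpy as np, cv2
from workcell import r
def und(c,px):
    K=c["K"];k=c["k1"]
    p=np.array([(px[0]-K[0,2])/K[0,0],(px[1]-K[1,2])/K[1,1]]);u=p.copy()
    for _ in range(30): u=p/(1+k*(u@u))
    return u
def ray(c,px):
    d=c["pose"][:3,:3]@np.r_[und(c,px),1];return c["pose"][:3,3],d
def plane(c,px,z):
    o,d=ray(c,px);return o+d*(z-o[2])/d[2]
def proj(c,P):
    q=c["pose"][:3,:3].T@(np.array(P)-c["pose"][:3,3]);u=q[:2]/q[2];u=u*(1+c["k1"]*(u@u))
    return c["K"][:2,:2]@u+c["K"][:2,2]
E
python3 - <<'E'
from h import *
for n in("scene","top"):
    c=r.capture(n);cv2.imwrite(f"pics/{n}0.png",c["frame"]);print(n,c["K"],c["k1"],c["pose"].round(3))
print(r.state(),r.hold_point_z)
E
```

```text
scene [[476.11308439   0.         315.45635844]
 [  0.         476.11308439 197.68965789]
 [  0.           0.           1.        ]] -0.13644826944995642 [[ 0.721  0.479 -0.5    1.217]
 [ 0.692 -0.513  0.507 -0.701]
 [-0.014 -0.712 -0.702  1.033]
 [ 0.     0.     0.     1.   ]]
top [[366.36126643   0.         318.76743527]
 [  0.         366.36126643 195.68306513]
 [  0.           0.           1.        ]] 0.010769119417293523 [[ 0.01  -0.991  0.133  0.403]
 [-1.    -0.009  0.007  0.011]
 [-0.005 -0.133 -0.991  1.11 ]
 [ 0.     0.     0.     1.   ]]
{'clock': 0.1, 'q': array([-1.34212111,  0.4777201 ,  0.02234531,  1.55636128, -0.01151045,
        1.1093286 , -0.08306204]), 'qvel': array([ 0.00107539, -0.00197319, -0.0010926 , -0.00381083, -0.00233741,
        0.00020181, -0.00064079]), 'joint_efforts': array([ 3.81114005e-03, -5.97768295e+01,  1.61328524e+00, -2.81956387e+01,
        1.27747556e-02,  5.05626958e-03, -1.68025440e-05]), 'ee_pos': array([0.22287934, 0.63655968, 0.23041755]), 'tool_rot': array([-8.44210821e-05,  1.67567842e-01,  9.85860185e-01, -8.40382203e-04]), 'force': array([0.50705423, 0.20874681, 0.30831423]), 'wrist_torque': array([-0.03261363,  0.01209642, -0.03136871]), 'grip_force': 0.0, 'finger_gap': 0.9956176314203776} 0.0187
```

View pics/top0.png

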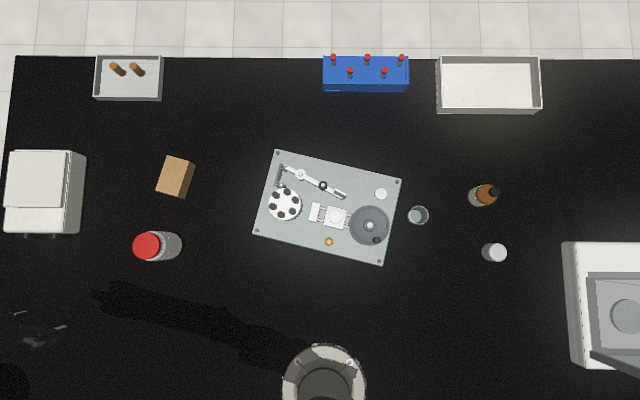

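View pics/scene0.png

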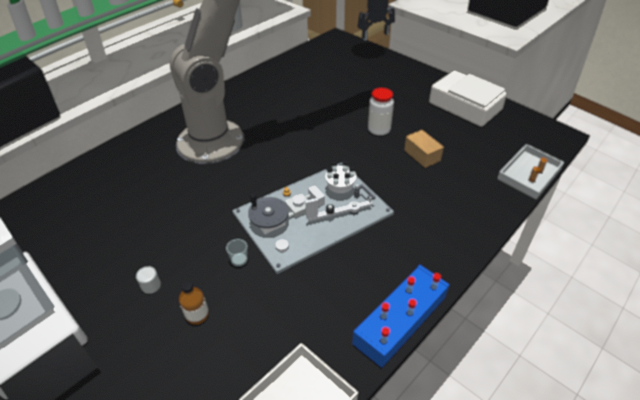

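The top view shows the machine at about (327,207), with the handwheel at (369,225), the crank grip at about (376,240) and the arm running from (283,172) to (345,195). In the scene view the wheel is at (268,213) and the paddle near (313,200). I'll enlarge both.

Run:
```python
from h import *
a=cv2.imread("pics/top0.png")[140:275,245:410];b=cv2.imread("pics/scene0.png")[155:275,225:400]
cv2.imwrite("pics/topc.png",cv2.resize(a,None,fx=4.4,fy=4.4,interpolation=cv2.INTER_CUBIC))
cv2.imwrite("pics/scenec.png",cv2.resize(b,None,fx=4.4,fy=4.4,interpolation=cv2.INTER_CUBIC))
c=r.capture("top");f=c["frame"];g=cv2.cvtColor(f,cv2.COLOR_BGR2GRAY)
m=np.zeros_like(g);m[140:275,240:415]=(g[140:275,240:415]>70)*255
m=cv2.morphologyEx(m,cv2.MORPH_CLOSE,np.ones((9,9)));m=cv2.morphologyEx(m,cv2.MORPH_OPEN,np.ones((5,5)))
k=max(cv2.findContours(m,0,1)[0],key=cv2.contourArea)
R=cv2.minAreaRect(k);print(R)
P=np.array([plane(c,p,.015) for p in cv2.boxPoints(R)]);print(P.round(4),np.linalg.norm(P-np.roll(P,1,0),axis=1),P.mean(0))
e=P-np.roll(P,1,0)
print([np.degrees(np.arctan2(v[1],v[0])) for v in e])
```

```text
((327.26971435546875, 206.76235961914062), (135.29331970214844, 90.23481750488281), 13.626993179321289)
[[ 0.4314  0.2192  0.015 ]
 [ 0.6999  0.1632  0.015 ]
 [ 0.6041 -0.2381  0.015 ]
 [ 0.3422 -0.1703  0.015 ]] [0.39960144 0.27433304 0.41255144 0.27055092] [ 0.51937951 -0.00647714  0.015     ]
[np.float64(77.09775356904035), np.float64(-11.791577017246103), np.float64(-103.43524741189576), np.float64(165.48496636248004)]
```

View pics/topc.png

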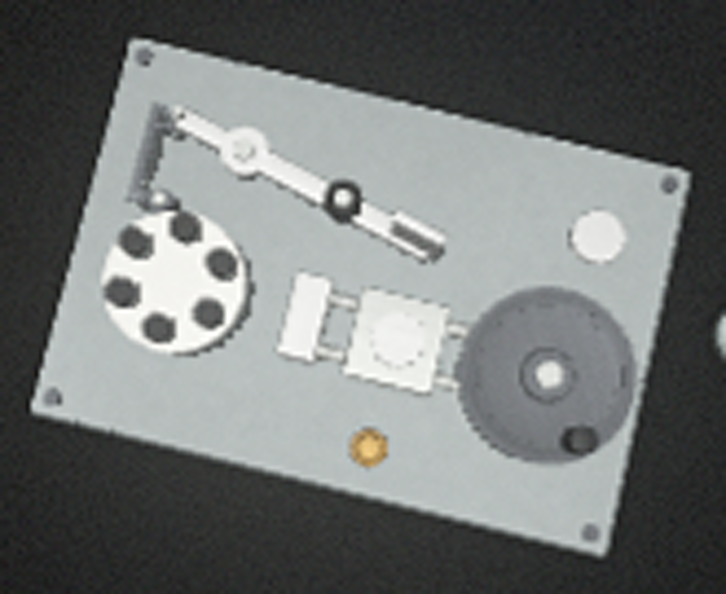

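View pics/scenec.png

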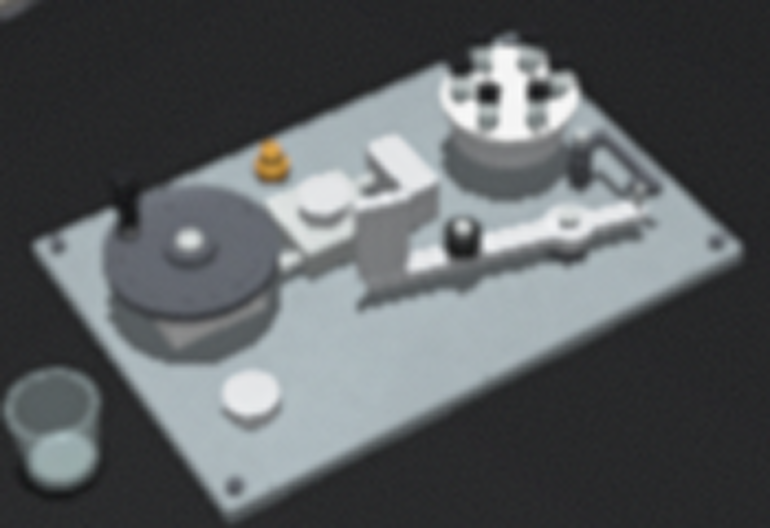

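The top crop shows the hub at (550,374), the grip top at (580,440), the pivot at (244,151), the paddle top as a strip from (393,213) to (445,240), the carriage at (395,340) and the stop block at (303,316). In the scene crop the paddle stands in front of the stop block, with its top from about (357,207) to (437,185). Next I'll compute points and cross-check them between the views.

Run:
```python
from h import *
t=r.capture("top");s=r.capture("scene")
T=lambda u,v:(245+(u+.5)/4.4-.5,140+(v+.5)/4.4-.5)
S=lambda p:((np.array(p)-[225,155]+.5)*4.4-.5).round(0)
for n,u,v,z in [("hub",550,374,.069),("grip",580,438,.111),("pivot",244,151,.045),("padA",393,213,.105),("padB",445,240,.105),("pad",420,225,.105),
 ("roller",342,200,.062),("nut",369,447,.03),("corner1",140,38,.015),("c2",690,173,.015),("c3",606,554,.015),("c4",33,410,.015),("stopL",329,276,.052),("carou",175,282,.102)]:
    P=plane(t,T(u,v),z);print(n,P.round(4),"scenecrop",S(proj(s,P)))
    if n=="hub":h=P
    if n=="grip":print(" rad",np.linalg.norm((P-h)[:2]))
    if n=="pivot":pv=P
    if n.startswith("pad"):print(" from pivot",np.linalg.norm((P-pv)[:2]),np.degrees(np.arctan2(*(P-pv)[1::-1])))
for u,v in((357,207),(437,185),(397,200),(130,185)):
    print(plane(s,(225+(u+.5)/4.4-.5,155+(v+.5)/4.4-.5),.105 if u>200 else .111).round(4))
```

```text
hub [ 0.4616 -0.1268  0.069 ] scenecrop [191. 237.]
grip [ 0.4201 -0.1393  0.111 ] scenecrop [128. 169.]
 rad 0.04331367388609722
pivot [0.6106 0.0742 0.045 ] scenecrop [570. 213.]
padA [ 0.56  -0.024  0.105] scenecrop [412. 188.]
 from pivot 0.1105152683021742 -117.27320867178577
padB [ 0.5431 -0.0568  0.105 ] scenecrop [356. 202.]
 from pivot 0.14739586279286893 -117.2706007309185
pad [ 0.5525 -0.041   0.105 ] scenecrop [385. 196.]
 from pivot 0.12910110623694873 -116.76494532229421
roller [0.5751 0.0081 0.062 ] scenecrop [463. 221.]
nut [ 0.4142 -0.0113  0.03  ] scenecrop [273. 155.]
corner1 [0.696  0.1499 0.015 ] scenecrop [737. 247.]
c2 [ 0.6038 -0.2314  0.015 ] scenecrop [229. 505.]
c3 [ 0.3451 -0.1702  0.015 ] scenecrop [ 36. 241.]
c4 [0.437  0.2158 0.015 ] scenecrop [515.  31.]
stopL [0.5258 0.0163 0.052 ] scenecrop [417. 189.]
carou [0.5153 0.1129 0.102 ] scenecrop [503.  56.]
[ 0.5466 -0.0597  0.105 ]
[ 0.5698 -0.0112  0.105 ]
[ 0.5606 -0.0382  0.105 ]
[ 0.4323 -0.1478  0.111 ]
```

The checks hold up: the grip radius measures 43 mm against 45, paddle-to-pivot 129 against 130, roller 75, and the views agree. That puts wheel_centre at (0.4616,-0.1268), the grip at about (0.418,-0.140) and the paddle at about (0.552,-0.042). The start orientation closes along about 71°, which suits both jobs. I'll move above the grip first.

```bash
python3 -m pendant '1 .026 -.042 .01 0 0 0;1 .052 -.084 .02 0 0 0;1 .078 -.126 .02 0 0 0;1 .104 -.168 .02 0 0 0;1 .13 -.21 .02 0 0 0;1 .156 -.252 .02 0 0 0;1 .18 -.3 .02 0 0 0;1 .188 -.35 .02 0 0 0;1 .195 -.4 .02 0 0 0;1 .2 -.45 .02 0 0 0;1 .205 -.5 .02 0 0 0;1 .21 -.55 .02 0 0 0;1 .215 -.6 .02 0 0 0;1 .22 -.65 .02 0 0 0;1 .21 -.7 .02 0 0 0;1 .2 -.74 .02 0 0 0;1 .196 -.776 .02 0 0 0;1 .196 -.776 0 0 0 0;1 .196 -.776 0 0 0 0;1 .196 -.776 0 0 0 0'
python3 - <<'E'
from h import *
for n in("scene","top"):
    c=r.capture(n);f=c["frame"]
    p=proj(c,(.418,-.14,.15)).astype(int);print(n,p)
    x,y=max(p[0]-90,0),max(p[1]-65,0);cv2.imwrite(f"pics/{n}1.png",cv2.resize(f[y:y+130,x:x+180],None,fx=4,fy=4,interpolation=2))
print(r.state()["ee_pos"],r.state()["tool_rot"],r.state()["q"],r.state()["force"],r.state()["clock"])
E
```

```text
clock: 2.75
ee_pos: [0.4193, -0.1385, 0.2317]
tool_rot: [0.0, 0.167, 0.986, 0.0]
force: [0.3, 1.1, 0.8]
finger_gap: 0.998
grip_force: 0.0
scene [251 182]
top [378 239]
[ 0.41959478 -0.13849927  0.23190933] [4.71115285e-04 1.67061196e-01 9.85946410e-01 1.09400621e-04] [-0.34497932  0.07637085  0.55958183  2.11389071 -0.04968911  0.9625911
  1.47675999] [-0.39444394 -0.08593627  0.10671605] 2.85
```

```bash
python3 -m pendant '1 0 -.001 -.05 0 0 0;1 0 -.001 -.1 0 0 0;1 0 -.001 -.13 0 0 0;1 0 -.001 -.156 0 0 0;1 0 -.001 -.156 0 0 0;-1 0 -.001 -.156 0 0 0;-1 0 -.001 -.156 0 0 0;-1 0 -.001 -.156 0 0 0;-1 0 -.001 -.156 0 0 0;-1 0 -.001 -.156 0 0 0;-1 0 -.001 -.156 0 0 0;-1 0 -.001 -.156 0 0 0' 25
python3 - <<'E'
from h import *
c=r.capture("scene");f=c["frame"];cv2.imwrite("pics/s1.png",cv2.resize(f[120:270,190:390],None,fx=4,fy=4,interpolation=2))
print(r.state()["q"])
E
```

```text
clock: 4.35
ee_pos: [0.4193, -0.1402, 0.0759]
tool_rot: [0.0, 0.168, 0.986, 0.0]
force: [-1.9, -1.3, 7.5]
finger_gap: 0.2
grip_force: 24.3
[-0.2179084   0.36857762  0.47761256  2.25094689 -0.30684552  0.5813368
  1.72421315]
```

View pics/s1.png

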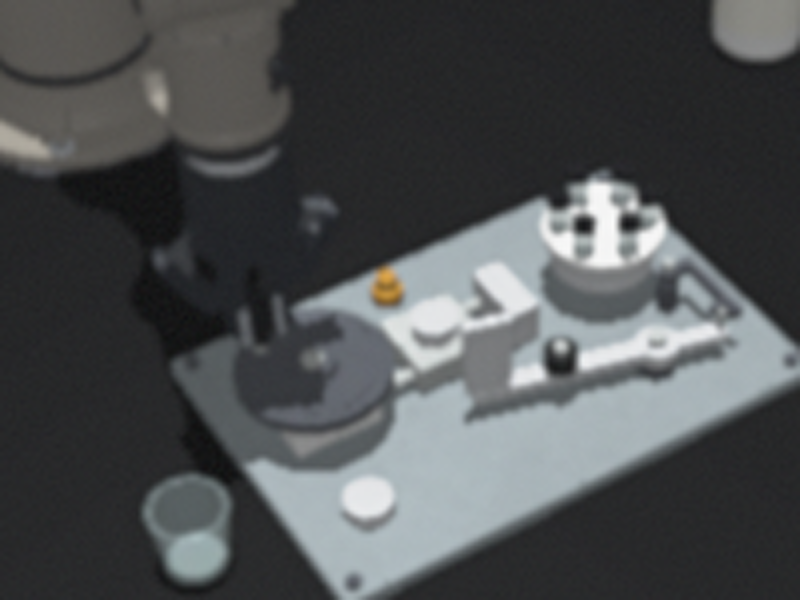

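The grip is held, with an opening of 17 mm. The gap from carriage to stop is about 19 mm, so roughly 6 rad remain. I'll compute the arc offsets.

Run:
```python
import numpy as np
a0=197.6
for k in range(1,20):
    a=np.radians(a0-15*k);b=np.radians(a0);d=.0448*np.array([np.cos(a)-np.cos(b),np.sin(a)-np.sin(b)]);print(15*k,(d*1e3).round(1))
```

```text
15 [-2.1 11.5]
30 [-1.1 23.2]
45 [ 2.9 34.2]
60 [ 9.6 43.8]
75 [18.6 51.3]
90 [29.2 56.2]
105 [40.7 58.3]
120 [52.3 57.3]
135 [63.3 53.3]
150 [72.9 46.6]
165 [80.4 37.7]
180 [85.4 27.1]
195 [87.5 15.6]
210 [86.5  3.9]
225 [82.5 -7.1]
240 [ 75.8 -16.7]
255 [ 66.8 -24.2]
270 [ 56.2 -29.2]
285 [ 44.7 -31.2]
```

```bash
python3 -m pendant '-1 -.002 .0115 0 0 0 0;-1 -.001 .023 0 0 0 0;-1 .003 .034 0 0 0 0;-1 .0095 .044 0 0 0 0;-1 .0185 .0515 0 0 0 0;-1 .029 .056 0 0 0 0;-1 .029 .056 0 0 0 0' 25
```

```text
clock: 5.28
ee_pos: [0.4507, -0.0848, 0.076]
tool_rot: [0.002, 0.168, 0.986, -0.001]
force: [3.4, -5.0, 3.7]
finger_gap: 0.203
grip_force: 24.8
```

```bash
python3 -m pendant '-1 .0115 .002 0 0 0 0;-1 .023 .001 0 0 0 0;-1 .034 -.003 0 0 0 0;-1 .0435 -.0095 0 0 0 0;-1 .051 -.0185 0 0 0 0;-1 .056 -.029 0 0 0 0;-1 .0585 -.0405 0 0 0 0;-1 .0575 -.0525 0 0 0 0;-1 .0535 -.0635 0 0 0 0;-1 .0465 -.073 0 0 0 0;-1 .0375 -.0805 0 0 0 0;-1 .027 -.0855 0 0 0 0;-1 .027 -.0855 0 0 0 0' 25
python3 - <<'E'
from h import *
c=r.capture("top");f=c["frame"];cv2.imwrite("pics/t2.png",cv2.resize(f[140:275,245:410],None,fx=4.4,fy=4.4,interpolation=2))
E
```

```text
clock: 6.9
ee_pos: [0.4754, -0.1713, 0.0759]
tool_rot: [0.001, 0.169, 0.986, -0.001]
force: [-0.8, -7.3, 6.2]
finger_gap: 0.197
grip_force: 25.2
```

View pics/t2.png

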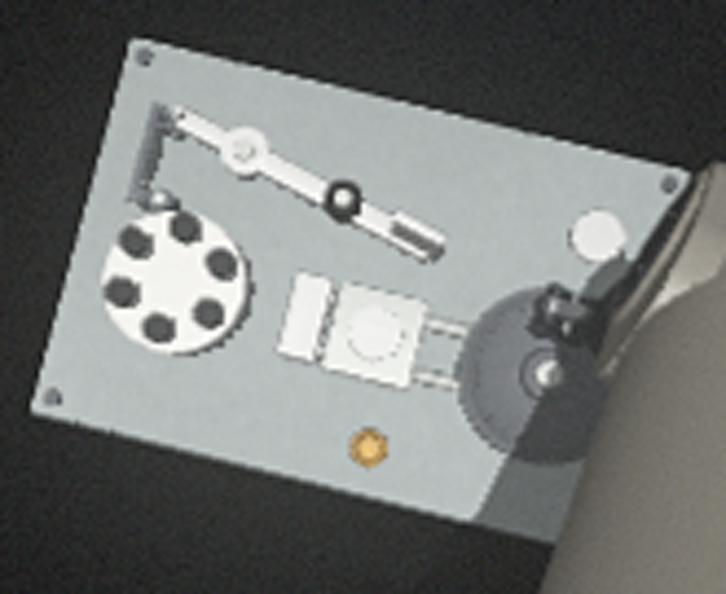

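The carriage has moved about 15 mm, which matches 4.7 rad. A small gap of about 4 mm remains at (336,320), so I'll continue.

```bash
python3 -m pendant '-1 -.0115 -.002 0 0 0 0;-1 -.023 -.001 0 0 0 0;-1 -.029 .0005 0 0 0 0;-1 -.034 .003 0 0 0 0;-1 -.034 .003 0 0 0 0' 25
python3 -m pendant '-1 -.005 .003 0 0 0 0;-1 -.0095 .0065 0 0 0 0;-1 -.0095 .0065 0 0 0 0'
```

```text
clock: 7.58
ee_pos: [0.4407, -0.1674, 0.0759]
tool_rot: [0.0, 0.168, 0.986, -0.0]
force: [-2.6, -4.5, 12.2]
finger_gap: 0.198
grip_force: 25.8
clock: 7.95
ee_pos: [0.4311, -0.1604, 0.0758]
tool_rot: [-0.0, 0.168, 0.986, -0.0]
force: [-2.5, -2.5, 13.0]
finger_gap: 0.205
grip_force: 25.9
```

```bash
python3 -m pendant '-1 -.004 .0045 0 0 0 0;-1 -.0075 .009 0 0 0 0;-1 -.0075 .009 0 0 0 0'
python3 -m pendant '-1 -.003 .005 0 0 0 0;-1 -.005 .0105 0 0 0 0;-1 -.005 .0105 0 0 0 0'
python3 - <<'E'
from h import *
c=r.capture("top");f=c["frame"];cv2.imwrite("pics/t3.png",cv2.resize(f[185:245,295:365],None,fx=8,fy=8,interpolation=2))
E
```

```text
clock: 8.32
ee_pos: [0.4237, -0.1509, 0.0758]
tool_rot: [-0.0, 0.168, 0.986, 0.0]
force: [-3.1, -1.1, 13.8]
finger_gap: 0.197
grip_force: 25.9
clock: 8.7
ee_pos: [0.4191, -0.14, 0.0758]
tool_rot: [-0.0, 0.167, 0.986, 0.0]
force: [-1.6, -0.8, 12.8]
finger_gap: 0.2
grip_force: 25.8
```

View pics/t3.png

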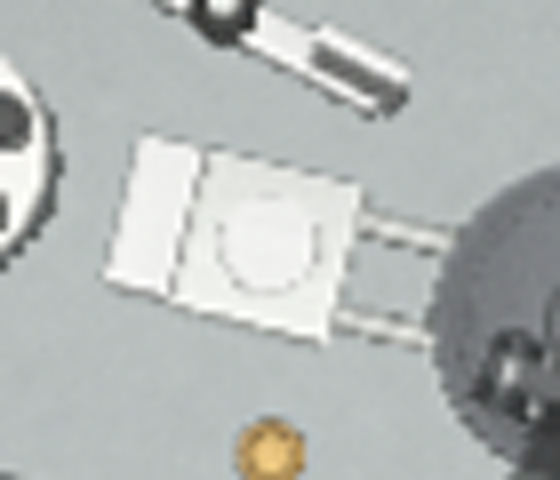

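The carriage at (270,245) is now nearly touching the stop at (155,215). I'll keep going in small steps until the wheel resists.

```bash
python3 -m pendant '-1 -.001 .004 0 0 0 0;-1 -.0017 .0076 0 0 0 0;-1 -.0017 .0076 0 0 0 0'
python3 -m pendant '-1 -.0003 .004 0 0 0 0;-1 -.0003 .0077 0 0 0 0;-1 -.0003 .0077 0 0 0 0'
```

```text
clock: 9.12
ee_pos: [0.419, -0.1392, 0.0761]
tool_rot: [0.003, 0.17, 0.985, -0.004]
force: [2.5, -23.9, -2.0]
finger_gap: 0.2
grip_force: 25.6
clock: 9.5
ee_pos: [0.4166, -0.1375, 0.0762]
tool_rot: [0.003, 0.173, 0.985, -0.007]
force: [-5.3, -44.8, 1.9]
finger_gap: 0.201
grip_force: 30.2
```

A hard stop at the full turn (24–45 N against 2 N), so the carriage is on its stop. Now I'll take up the overshoot, release and lift.

```bash
python3 -m pendant '-1 .001 -.007 0 0 0 0;-1 .002 -.0125 0 0 0 0;-1 .002 -.0135 0 0 0 0;-1 .002 -.0135 0 0 0 0'
python3 -m pendant '0 0 0 0 0 0 0;0 0 0 0 0 0 0;0 0 0 0 0 0 0;0 0 0 .03 0 0 0;0 0 0 .07 0 0 0;0 0 0 .11 0 0 0;0 0 0 .11 0 0 0'
```

```text
clock: 10.0
ee_pos: [0.4169, -0.1396, 0.0758]
tool_rot: [-0.002, 0.169, 0.986, 0.0]
force: [-9.6, -4.6, 23.4]
finger_gap: 0.197
grip_force: 28.2
clock: 10.88
ee_pos: [0.421, -0.1386, 0.1876]
tool_rot: [0.003, 0.167, 0.986, 0.001]
force: [-0.4, 1.2, 0.1]
finger_gap: 0.504
grip_force: 0.0
```

```bash
python3 -m pendant '-1 .03 .04 0 0 0 0;-1 .06 .075 0 0 0 0;-1 .093 .115 0 0 0 0;-1 .093 .115 0 0 0 0;-1 .093 .115 -.05 0 0 0;-1 .093 .115 -.09 0 0 0;-1 .093 .115 -.109 0 0 0;-1 .093 .115 -.109 0 0 0'
python3 - <<'E'
from h import *
ims=[]
for n in("scene","top"):
    c=r.capture(n);f=c["frame"];p=proj(c,(.52,-.04,.06)).astype(int)
    ims.append(cv2.resize(f[p[1]-50:p[1]+50,p[0]-65:p[0]+65],None,fx=3.05,fy=4,interpolation=2)if 0 else cv2.resize(f[p[1]-45:p[1]+45,p[0]-50:p[0]+50],None,fx=4,fy=4,interpolation=2))
cv2.imwrite("pics/m4.png",np.hstack(ims))
E
```

```text
clock: 11.88
ee_pos: [0.5097, -0.0244, 0.0743]
tool_rot: [-0.002, 0.168, 0.986, -0.001]
force: [-0.7, -0.7, 1.3]
finger_gap: 0.002
grip_force: 0.0
```

View pics/m4.png

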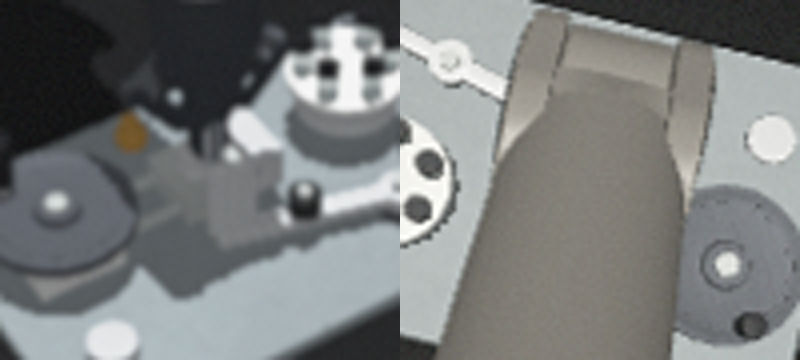

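In the scene view the fingers at (215,140) stand behind the paddle at (240,190). In the top view the crank grip is still at (750,325), one full turn on, so the wheel has not run back. I'll push the paddle now.

```bash
python3 -m pendant '-1 .014 -.005 .003 0 0 0;-1 .025 -.009 .003 0 0 0;-1 .032 -.0125 .003 0 0 0;-1 .038 -.0165 .003 0 0 0;-1 .045 -.0205 .003 0 0 0;-1 .045 -.0205 .003 0 0 0' 60
```

```text
clock: 12.72
ee_pos: [0.5565, -0.0424, 0.0789]
tool_rot: [-0.001, 0.167, 0.986, 0.001]
force: [-3.3, 5.0, 3.0]
finger_gap: -0.004
grip_force: 2.6
```

```bash
python3 -m pendant '-1 .007 -.004 0 0 0 0;-1 .014 -.007 0 0 0 0;-1 .02 -.009 0 0 0 0;-1 .02 -.009 0 0 0 0'
python3 -m pendant '-1 .005 -.0015 0 0 0 0;-1 .01 -.003 0 0 0 0;-1 .015 -.004 0 0 0 0;-1 .015 -.004 0 0 0 0;-1 .015 -.004 0 0 0 0'
python3 - <<'E'
from h import *
c=r.capture("scene");f=c["frame"];cv2.imwrite("pics/s5.png",cv2.resize(f[145:260,225:390],None,fx=4.8,fy=4.8,interpolation=2))
E
```

```text
clock: 13.22
ee_pos: [0.5759, -0.0513, 0.0786]
tool_rot: [-0.002, 0.167, 0.986, 0.001]
force: [-5.2, 5.3, 2.7]
finger_gap: 0.002
grip_force: 2.9
clock: 13.85
ee_pos: [0.59, -0.0552, 0.0784]
tool_rot: [-0.003, 0.167, 0.986, 0.001]
force: [-5.6, 4.5, 2.5]
finger_gap: 0.003
grip_force: 3.3
```

View pics/s5.png

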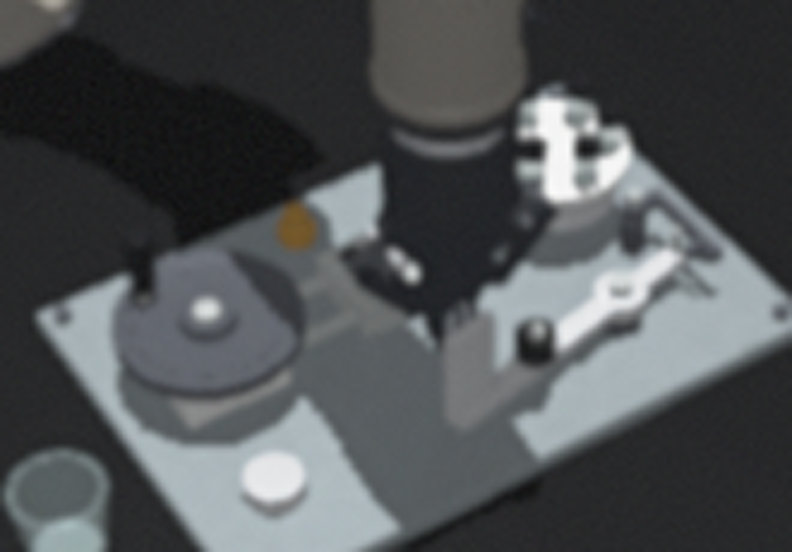

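The arm has swung back: the paddle is at (470,365), the roller top at (537,333) and the pivot at (620,290). I'll work out the arm angle from the roller.

Run:
```python
from h import *
s=r.capture("scene");pv=np.array([.6106,.0742])
def a(u,v,k,ox,oy,z):
    P=plane(s,(ox+(u+.5)/k-.5,oy+(v+.5)/k-.5),z)[:2];d=P-pv;return P.round(4),np.linalg.norm(d).round(4),np.arctan2(d[1],d[0])
p0=a(463,225,4.4,225,155,.062);p1=a(537,331,4.8,225,145,.062);print(p0,p1,p1[2]-p0[2])
print(a(620,288,4.8,225,145,.045))
# geometric: paddle face tangent to tcp + 11mm
st=r.state();print(st["ee_pos"],st["force"],st["clock"])
for th in np.arange(.3,.56,.02):
    an=np.radians(-117)+th;n=np.array([-np.sin(an),np.cos(an)]);print(round(th,2),((st["ee_pos"][:2]-pv)@n+.015).round(4))
```

```text
(array([0.5775, 0.0052]), np.float64(0.0766), np.float64(-2.0180540676642904)) (array([ 0.6119, -0.0047]), np.float64(0.0789), np.float64(-1.5541496370645185)) 0.46390443059977193
(array([0.6141, 0.0685]), np.float64(0.0067), np.float64(-1.0261652032530508))
[ 0.58992738 -0.05518128  0.07835846] [-6.03722831  4.67712434  2.54793704] 13.95
0.3 0.0167
0.32 0.0141
0.34 0.0114
0.36 0.0088
0.38 0.0062
0.4 0.0036
0.42 0.001
0.44 -0.0016
0.46 -0.0042
0.48 -0.0068
0.5 -0.0094
0.52 -0.012
0.54 -0.0145
0.56 -0.0171
```

Both estimates give 0.43–0.46 rad, past the click and clear of the pawl. The roughly 7.5 N push matches the spring alone. The carriage tolerance of 1.5 mm is 27° of wheel, and the crank has visibly stayed put. I'll let it settle and hand in.

```bash
python3 -m pendant '-1 0 0 0 0 0 0;-1 0 0 0 0 0 0;-1 0 0 0 0 0 0;-1 0 0 0 0 0 0' && python3 -c "
from workcell import r
print(r.close_job())"
```

```text
clock: 14.45
ee_pos: [0.5899, -0.0552, 0.0784]
tool_rot: [-0.003, 0.167, 0.986, 0.001]
force: [-7.0, 4.6, 1.6]
finger_gap: -0.003
grip_force: 3.3
the job is handed in; nothing more can be done
None
```

I handed the job in at 14.45 s: the carriage is wound onto its stop and the fingers are holding the idler arm back at an estimated 0.43–0.46 rad with about 8 N. I inferred that the pawl had dropped from the arm's angle and the push force, and hand-in returned no verdict.

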